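# Tip a laptop battery pack into the tester and flip the contact arm onto it

### The job

The long battery pack stands on its edge on the battery tester: push it over, away from the robot, so that it lies flat on the tester plate with its brass strip up, then push it along the plate until its long side is flush against the fence under the contact arm. After that, push the raised contact arm over so that it comes down onto the pack's brass strip, and leave everything so. Only push: do not pinch, lift or carry the pack, and leave the other things on the bench where they are.

Things in the scene. Friction and masses are not known exactly. Their poses are not given: they have to be found in the camera images.
- tester: battery tester fixed to the bench: grey plate 230 (its x) by 290 (y) mm, 12 mm thick. Origin: centre of its underside, at bench height; x points away from the robot, square to the fence. Behind the fence is bare plate to x = +115 mm, but for a low black meter box (top 30 mm above the bench) at x = +84 to +108, y = +60 to +130 mm.
- fence (a point): middle of the foot of the fence's front face (which looks to the robot), on the plate, at tester x = +55, y = 0, z = +12 mm; axes as the tester's. The fence is an aluminium bar 170 mm long in y, 16 mm thick in x, its top 28 mm above the bench; the contact arm is hinged at its middle between two small steel cheeks up to 46 mm above the bench.
- pack_center (a point): centre of the long black battery pack, loose, 140 (its y) by 62 (z) by 20 (x) mm, about 0.26 kg. Starts standing on a long edge on the plate, robot side, parallel to the fence within 0.1 rad: z up, x away from the robot. A brass strip 80 by 18 mm is on its -x face, which must end on top: lying right, x points down, z to the fence, centre 10 mm above the plate; flush, its centre is at tester x = +24 mm.
- contact_arm (a joint): contact arm angle, rad. 0: level, pointing to the robot, resting on a pack that lies flush; 1.57: upright; up to 2.1: leaning away from the robot (starts at 1.7 to 2.0). It stays where left between about 1.2 and 2.1; pushed toward the robot to below about 0.9 it sinks down by itself, to -0.25 with no pack beneath.
- contact_arm_tip (a point): centre of the black end piece (30 mm wide) of the contact arm, a steel bar 62 mm long, 26 mm wide, 7 mm thick with a black contact block beneath. It is 60 mm from the hinge axis, which runs along the tester's y at tester x = +65, y = 0, z = +41 mm.
- spare_center (a point): centre of a shorter black battery pack, 85 by 62 by 20 mm, standing on edge on the bench left of the tester: leave it standing (bystander)
- screw_jar_center (a point): centre of a small jar, 32 mm across and 40 mm high, on the tester plate beyond the right end of the pack (bystander)
- driver: small screwdriver 160 mm long with a green handle lying on the bench right of the tester, origin at its underside (bystander)
- drive: bare aluminium drive, 70 by 100 by 9.5 mm, lying on the bench left of the tester, origin at its underside (bystander)
- screw_dish: steel dish 80 mm across and 22 mm high on the bench right of the tester, origin at its underside (bystander)
- tape: roll of tape, 60 mm across, 18 mm high, lying on the bench behind the tester, origin at its underside (bystander)
Mind the look-alikes: they are no part of the job. What is shaped like the part that bears pack_center but orange or purple is not meant.

How it is judged:
By the outcome, as a careful person would: the job done as asked, in the order asked, and still so for the second after the job is handed in, with the robot touching nothing.
It also fails if it takes over 58 s, if anything falls off the work surface, if the arm or the gripper's body presses on something with over 40 N, if the wrist force passes 120 N, or if a joint passes its speed limit or range.

### The arm

A 6-joint arm with a two-finger parallel gripper is mounted at the origin on the work surface. World frame = base frame: x ahead of the robot, y to its left, z up, the work surface at z = 0. Lengths are in m, angles in degrees, forces in N, time in s.
With the tool pointing down it reaches from about 0.3 to 0.75 m from the base axis. Payload 8.5 kg.
Tool frame: the origin (TCP) lies on the centre line of the jaws, within the pads' length; the fingertips stand 19 mm ahead of it and the grasp point (between the pads) is the TCP (env.tcp_to_tips is the z of the fingertips in the tool frame, in m); z points along the fingers, y is the line along which they close (so a half turn about z gives the same grasp; the last joint's range is limited). The gripper opens to 85 mm and grips with 20 to 120 N. Pads are 22 mm wide; open, the fingers measure 114 mm over their backs; the gripper's body (76 mm by 85 mm) begins 54 mm behind the grasp point. The pads swing forward as they close: fully open they stand 13 mm farther back than shut.
Start: joints at [-87.852, 21.807, 74.336, -0, 83.858, -12.336], TCP at [0.138, -0.533, 0.25] pointing down, gripper open.
Joint ranges: [-178.18, 178.18], [-50.72, 133.34], [12.68, 142.11], [-81.47, 261.47], [9.98, 163.14], [-165.26, 165.26]. Speed limits (degrees/s): [136.94, 136.94, 180, 180, 180, 180].

### API

Orientations are given as a 3x3 rotation matrix whose columns are the frame's x, y, z axes.
In Python, from rig import env gives the robot as it stands.
- The arm moves only by the tool servo_tool, never from a script. Its argument "steps" is a list of rows, each an object of numbers: "tx", "ty", "tz": the shift along the world's x, y, z in cm; "yaw": the turn about the world's z in degrees; "claw": the finger opening in cm, from 0 to 8.54. In form: [{"tx": .., "ty": .., "tz": .., "yaw": .., "claw": ..}, ...]. A call has 1 to 20 rows; each row shifts and turns the commanded pose from where the row before left it; what a row does not reach is not made up. A row lasts 1/10 s, in which the tool goes at most 50 mm and 8.59 degrees, less where a joint would pass 70% of its speed; a pose out of reach is approached as far as the arm can. A call with a gripper value outside its range is refused whole. The fingers move at their own pace and stop on an object; "newtons" is the grip in N (left out, the last holds). Time passes only in rows, so rows that do not move let the fingers close. It gives the time, the measured TCP pose, the force, the opening and the grip force at its end, in the units of the state.
- env.observe(): the state, without advancing time (a new reading comes with each control period).
- env.get_image(name): name is "scene" or "top" or "wrist"; returns (picture, depth): 400x640x3 uint8, red, green, blue; 400x640 float32, m along the optical axis (not along the pixel's ray), 0 where there is no reading.
- env.camera_model(name): a dict with "fovy" (degrees; the focal length in pixels is half the picture's height over the tangent of half this angle, whatever the lens; pixels are square), "cx", "cy" (the principal point, pixels), "T" (4x4, takes a point from camera to world coordinates). Camera axes: x right, y down, z forward; pixel columns grow to the right and rows downward; lengths in m; the calibration is good to about 2 mm. A picture is of the moment at which its call begins: read the wrist's pose just before it. camera_model takes no time and is no camera call; for the wrist camera it gives the pose at the moment of the call.
- env.close_job(): hands the job in; it is judged then, once.
The state is a dict: "time_s": time; "q": joint angles; "qvel": joint speeds; "joint_efforts": joint torques, N m; "position": TCP position; "tool_rot": TCP orientation; "ft_force": force on the tool from outside, world axes, zero at the start; "wrist_torque": the same for the moment, N m; "grip_width": finger opening in m; "gripper_force": force on a finger pad.
Only numpy, scipy, OpenCV 4.12 (cv2) and the standard library are available. Lean on these libraries where they do the work, as an engineer would, in place of code of your own. Each camera call takes 0.05 s, during which the arm holds its last target. There are 200 camera calls.

## Working session

There is one attempt and no reset: what is moved stays moved. The work goes in short steps, Python scripts to look and compute and a tool call to move; the robot and the scene stay as the last step left them, time stands still between calls to the robot, and variables do not carry over. Pictures are saved under pics/ and viewed, at most 10 in all, crops included, and the job is handed in when it is done.

Besides the shell and the picture viewer there is one more tool, called after "Request:" as name(argument=value, ...), one argument or row to a line, values as JSON. servo_tool: Moves the arm, as the interface text tells. Its arguments: {"type":"object","properties":{"steps":{"type":"array"},"newtons":{"type":"number"}},"required":["steps"]}

```bash
mkdir -p pics
cat > h.py <<'E'
import numpy as np, cv2
from rig import env
def cam(n):
    m=env.camera_model(n); im,d=env.get_image(n)
    return im,d,m
def world(d,m,n=None):
    f=200/np.tan(np.radians(m["fovy"]/2)); v,u=np.mgrid[0:400,0:640]
    P=np.stack([(u-m["cx"])/f*d,(v-m["cy"])/f*d,d],-1)
    T=np.array(m["T"]); return P@T[:3,:3].T+T[:3,3]
E
python3 - <<'E'
from h import *
o=env.observe(); print(o["time_s"],o["position"],o["tool_rot"],env.tcp_to_tips)
for n in("top","scene"):
    im,d,m=cam(n); np.savez(f"{n}0.npz",im=im,W=world(d,m),d=d); cv2.imwrite(f"pics/{n}0.png",im[:,:,::-1]); print(n,m)
E
```

```text
0.0 [ 0.13753129 -0.53223934  0.24966607] [[ 9.68235490e-01  2.50040061e-01 -6.77070060e-05]
 [ 2.50039853e-01 -9.68234258e-01  1.57929568e-03]
 [ 3.29330947e-04 -1.54605958e-03 -9.99998751e-01]] 0.019
top {'fovy': 50.13584790726092, 'cx': 328.4792071364713, 'cy': 196.46786035799653, 'T': array([[ 0.0071492 , -0.99541409,  0.09539222,  0.37374596],
       [-0.99992795, -0.00803615, -0.008917  ,  0.03201759],
       [ 0.00964269, -0.0953216 , -0.99539982,  1.16547148],
       [ 0.        ,  0.        ,  0.        ,  1.        ]])}
scene {'fovy': 49.79345895732294, 'cx': 317.10933520763655, 'cy': 195.21270045598936, 'T': array([[ 0.87930702,  0.34404655, -0.32931921,  0.84809983],
       [ 0.47623059, -0.64223046,  0.60062006, -0.61339728],
       [-0.00485757, -0.68496132, -0.72856324,  0.86002901],
       [ 0.        ,  0.        ,  0.        ,  1.        ]])}
```

View pics/top0.png

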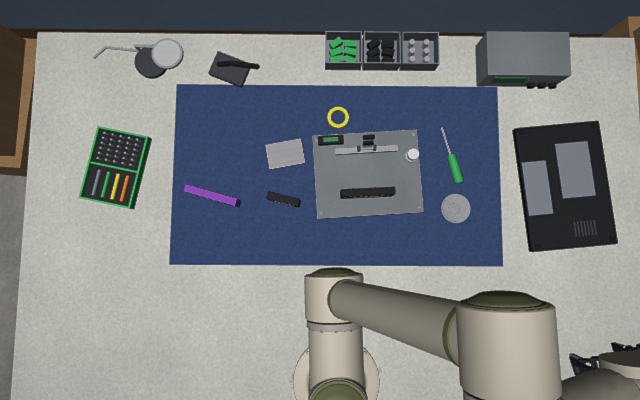

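View pics/scene0.png

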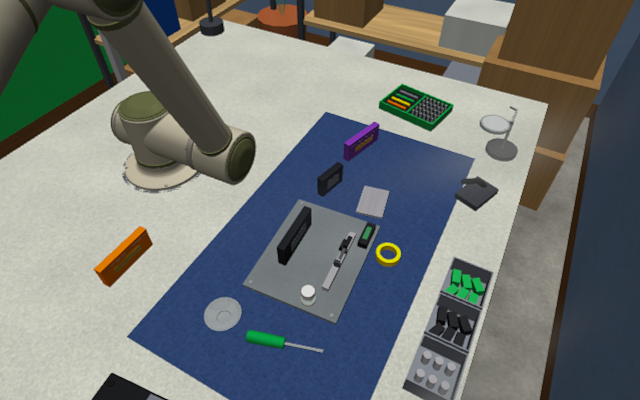

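The top view shows the plate with corners near (313,136), (417,129), (423,212) and (318,218). The pack's top edge runs from (340,193) to (395,192), the fence is near row 150, the raised arm near (368,142), and the jar at (412,155). Next I measure these.

Run:
```python
from h import *
z=np.load("top0.npz"); W=z["W"]; im=z["im"]
sub=np.zeros((400,640),bool); sub[125:222,308:428]=1
h=W[...,2]
print("mat z",np.median(h[225:240,330:400]))
pl=sub&(h>0.008)&(h<0.017)
pl&=(im.astype(int).max(-1)-im.astype(int).min(-1)<30)&(im.max(-1)>60)
p=W[pl]; print(pl.sum(),np.median(p[:,2]))
r=cv2.minAreaRect((p[:,:2]*1000).astype(np.float32)); print(r, cv2.boxPoints(r))
def rect(mask,name):
    q=W[mask]; r=cv2.minAreaRect((q[:,:2]*1000).astype(np.float32)); print(name,mask.sum(),np.round(r[0],1),np.round(r[1],1),round(r[2],2),"z",np.round(np.percentile(q[:,2],[5,50,95]),4)); print(np.round(cv2.boxPoints(r),1).tolist())
s=np.zeros_like(sub); s[183:203,330:405]=1; rect(s&(h>0.06),"pack")
s=np.zeros_like(sub); s[140:160,330:402]=1; rect(s&(h>0.022)&(h<.034),"fence")
s=np.zeros_like(sub); s[125:160,350:385]=1; rect(s&(h>0.05),"arm"); q=W[s&(h>.05)]; print(np.round(q[np.argsort(q[:,2])][::6],4).tolist())
s=np.zeros_like(sub); s[143:168,400:425]=1; rect(s&(h>0.035),"jar")
big=cv2.resize(im[120:225,300:435],None,fx=5.5,fy=5.5,interpolation=cv2.INTER_CUBIC)[...,::-1]
cv2.imwrite("pics/top0c.png",big)
```

```text
mat z 0.001269541514667627
7034 0.012518264389176026
((549.5237426757812, -83.55470275878906), (230.6718292236328, 290.49957275390625), 3.944216012954712) [[ 424.46997    53.417656]
 [ 444.45203  -236.39388 ]
 [ 674.5775   -220.52707 ]
 [ 654.59546    69.28447 ]]
pack 451 [467.6 -39.3] [ 82.8 220.8] 32.24 z [0.0701 0.0745 0.0781]
[[373.70001220703125, 32.0], [491.5, -154.6999969482422], [561.5, -110.5999984741211], [443.70001220703125, 76.19999694824219]]
fence 379 [613.6 -71.5] [182.6  39.7] 87.12 z [0.0239 0.0284 0.0323]
[[589.2000122070312, -161.6999969482422], [628.9000244140625, -163.6999969482422], [638.0999755859375, 18.700000762939453], [598.4000244140625, 20.700000762939453]]
arm 140 [503.  -33.2] [ 35.1 288.1] 69.12 z [0.0539 0.0914 0.1074]
[[362.20001220703125, 1.7999999523162842], [631.2999877929688, -100.9000015258789], [643.9000244140625, -68.0999984741211], [374.70001220703125, 34.599998474121094]]
[[0.6131, -0.0659, 0.0502], [0.6152, -0.0841, 0.0538], [0.6149, -0.0735, 0.0548], [0.6161, -0.0807, 0.0618], [0.6122, -0.066, 0.0793], [0.6139, -0.0887, 0.0841], [0.6238, -0.0756, 0.0863], [0.6157, -0.0883, 0.088], [0.6127, -0.0702, 0.0889], [0.6179, -0.0881, 0.0895], [0.615, -0.0752, 0.0902], [0.6176, -0.0905, 0.0912], [0.6225, -0.0776, 0.0918], [0.6168, -0.0723, 0.094], [0.6237, -0.0745, 0.0977], [0.6358, -0.0868, 0.1017], [0.6329, -0.0765, 0.1028], [0.63, -0.0688, 0.1036], [0.6246, -0.0637, 0.1043], [0.6322, -0.0662, 0.1052], [0.6243, -0.0762, 0.1061], [0.6295, -0.0913, 0.1068], [0.6239, -0.066, 0.1074], [0.6263, -0.0885, 0.1093]]
jar 113 [485.6 -94.6] [ 28.1 336.6] 46.23 z [0.0446 0.0522 0.0562]
[[354.29998779296875, 11.699999809265137], [597.4000244140625, -221.10000610351562], [616.7999877929688, -200.8000030517578], [373.70001220703125, 32.0]]
```

View pics/top0c.png

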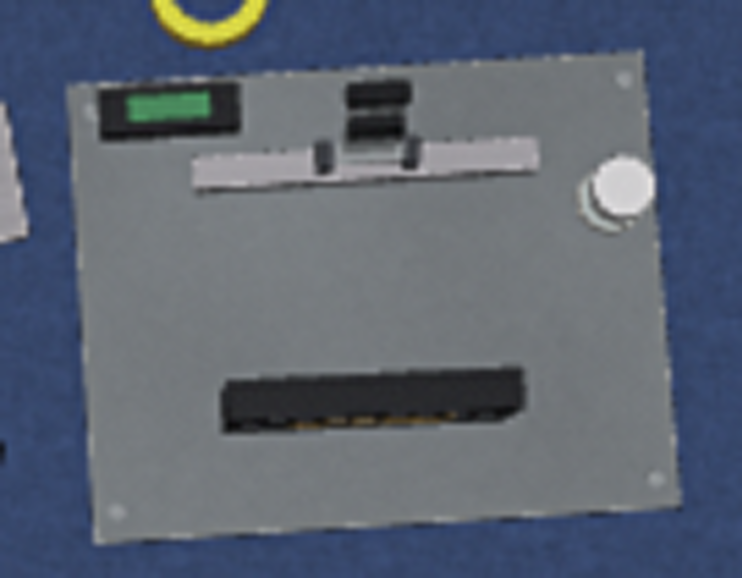

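Run:
```python
from h import *
z=np.load("top0.npz"); W=z["W"]; im=z["im"]; h=W[...,2]
a=np.radians(3.944); c=np.array([.5495,-.0836]); R=np.array([[np.cos(a),-np.sin(a)],[np.sin(a),np.cos(a)]])
L=(W[...,:2]-c)@R*1000
def rect(r0,r1,c0,c1,lo,hi,name):
    s=np.zeros((400,640),bool); s[r0:r1,c0:c1]=1; s&=(h>lo)&(h<hi)&(abs(L[...,0])<120)&(abs(L[...,1])<150)
    q=L[s].astype(np.float32); print(name,s.sum(),cv2.minAreaRect(q),np.round(np.percentile(q,[2,98],axis=0),1).tolist(),np.round(np.percentile(h[s],[50,98]),4)); return s
rect(180,210,325,410,.070,.08,"pack")
rect(138,162,325,405,.024,.032,"fence")
s=rect(125,160,350,385,.085,.13,"armtip")
rect(140,170,398,428,.035,.06,"jar")
```

```text
pack 422 ((-56.58988952636719, 8.618873596191406), (139.47694396972656, 20.278629302978516), 89.03499603271484) [[-66.6, -58.2], [-47.0, 75.7]] [0.0746 0.0786]
fence 378 ((71.55378723144531, 13.365493774414062), (195.34812927246094, 44.698097229003906), 86.16082000732422) [[54.5, -80.8], [97.8, 107.1]] [0.0286 0.0317]
armtip 106 ((74.9098129272461, 0.1829071044921875), (20.5872802734375, 28.716604232788086), 4.033637523651123) [[65.4, -13.1], [83.7, 14.7]] [0.0987 0.1086]
jar 110 ((38.469444274902344, -119.26301574707031), (27.973033905029297, 28.84851837158203), 73.83074188232422) [[24.8, -132.7], [51.1, -106.0]] [0.0522 0.0566]
```

Request:
servo_tool(
  steps=[
    {"tx": 1.58, "ty": 2.25, "tz": 0, "yaw": -0.53, "claw": 5},
    {"tx": 1.58, "ty": 2.25, "yaw": -0.53, "claw": 5},
    {"tx": 1.58, "ty": 2.25, "yaw": -0.53, "claw": 5},
    {"tx": 1.58, "ty": 2.25, "yaw": -0.53, "claw": 5},
    {"tx": 1.58, "ty": 2.25, "yaw": -0.53, "claw": 5},
    {"tx": 1.58, "ty": 2.25, "yaw": -0.53, "claw": 5},
    {"tx": 1.58, "ty": 2.25, "yaw": -0.53, "claw": 5},
    {"tx": 1.58, "ty": 2.25, "yaw": -0.53, "claw": 5},
    {"tx": 1.58, "ty": 2.25, "yaw": -0.53, "claw": 5},
    {"tx": 1.58, "ty": 2.25, "yaw": -0.53, "claw": 5},
    {"tx": 1.58, "ty": 2.25, "yaw": -0.53, "claw": 5},
    {"tx": 1.58, "ty": 2.25, "yaw": -0.53, "claw": 5},
    {"tx": 1.58, "ty": 2.25, "yaw": -0.53, "claw": 5},
    {"tx": 1.58, "ty": 2.25, "yaw": -0.53, "claw": 5},
    {"tx": 1.58, "ty": 2.25, "yaw": -0.53, "claw": 5},
    {"tx": 1.58, "ty": 2.25, "yaw": -0.53, "claw": 5},
    {"tx": 1.58, "ty": 2.25, "yaw": -0.53, "claw": 5},
    {"tx": 1.58, "ty": 2.25, "yaw": -0.53, "claw": 5},
    {"tx": 1.58, "ty": 2.25, "yaw": -0.53, "claw": 5},
    {"tx": 1.58, "ty": 2.25, "yaw": -0.53, "claw": 5},
  ],
)

```text
invalid input at $.steps[1]: expected keys tx, ty, tz, yaw, claw
```

Request:
servo_tool(
  steps=[
    {"tx": 1.58, "ty": 2.25, "tz": 0, "yaw": -0.53, "claw": 5},
    {"tx": 1.58, "ty": 2.25, "tz": 0, "yaw": -0.53, "claw": 5},
    {"tx": 1.58, "ty": 2.25, "tz": 0, "yaw": -0.53, "claw": 5},
    {"tx": 1.58, "ty": 2.25, "tz": 0, "yaw": -0.53, "claw": 5},
    {"tx": 1.58, "ty": 2.25, "tz": 0, "yaw": -0.53, "claw": 5},
    {"tx": 1.58, "ty": 2.25, "tz": 0, "yaw": -0.53, "claw": 5},
    {"tx": 1.58, "ty": 2.25, "tz": 0, "yaw": -0.53, "claw": 5},
    {"tx": 1.58, "ty": 2.25, "tz": 0, "yaw": -0.53, "claw": 5},
    {"tx": 1.58, "ty": 2.25, "tz": 0, "yaw": -0.53, "claw": 5},
    {"tx": 1.58, "ty": 2.25, "tz": 0, "yaw": -0.53, "claw": 5},
    {"tx": 1.58, "ty": 2.25, "tz": 0, "yaw": -0.53, "claw": 5},
    {"tx": 1.58, "ty": 2.25, "tz": 0, "yaw": -0.53, "claw": 5},
    {"tx": 1.58, "ty": 2.25, "tz": 0, "yaw": -0.53, "claw": 5},
    {"tx": 1.58, "ty": 2.25, "tz": 0, "yaw": -0.53, "claw": 5},
    {"tx": 1.58, "ty": 2.25, "tz": 0, "yaw": -0.53, "claw": 5},
    {"tx": 1.58, "ty": 2.25, "tz": 0, "yaw": -0.53, "claw": 5},
    {"tx": 1.58, "ty": 2.25, "tz": 0, "yaw": -0.53, "claw": 5},
    {"tx": 1.58, "ty": 2.25, "tz": 0, "yaw": -0.53, "claw": 5},
    {"tx": 1.58, "ty": 2.25, "tz": 0, "yaw": -0.53, "claw": 5},
    {"tx": 1.58, "ty": 2.25, "tz": 0, "yaw": -0.53, "claw": 5},
  ],
)

```text
time_s: 2.1
position: [0.454, -0.0814, 0.2501]
tool_rot: [[0.998, 0.067, -0.0], [0.067, -0.998, 0.0], [-0.0, -0.0, -1.0]]
ft_force: [-0.5, -0.8, -0.4]
grip_width: 0.05
gripper_force: 0.0
```

Request:
servo_tool(
  steps=[
    {"tx": 0, "ty": 0, "tz": -2.1, "yaw": 0, "claw": 5},
    {"tx": 0, "ty": 0, "tz": -2.1, "yaw": 0, "claw": 5},
    {"tx": 0, "ty": 0, "tz": -2.1, "yaw": 0, "claw": 5},
    {"tx": 0, "ty": 0, "tz": -2.1, "yaw": 0, "claw": 5},
    {"tx": 0, "ty": 0, "tz": -2.1, "yaw": 0, "claw": 5},
    {"tx": 0, "ty": 0, "tz": -2.1, "yaw": 0, "claw": 5},
    {"tx": 0, "ty": 0, "tz": -2.1, "yaw": 0, "claw": 5},
    {"tx": 0, "ty": 0, "tz": -2.5, "yaw": 0, "claw": 5},
    {"tx": 0, "ty": 0, "tz": 0, "yaw": 0, "claw": 5},
  ],
)

```text
time_s: 3.0
position: [0.4522, -0.0819, 0.0761]
tool_rot: [[0.998, 0.068, -0.005], [0.068, -0.998, 0.002], [-0.005, -0.003, -1.0]]
ft_force: [-0.9, 0.0, 0.0]
grip_width: 0.0505
gripper_force: 0.0
```

Run:
```python
from h import *
im,d,m=cam("scene"); W=world(d,m)
cv2.imwrite("pics/s1.png",cv2.resize(im[140:320,220:400],None,fx=3.3,fy=3.3,interpolation=cv2.INTER_CUBIC)[...,::-1])
```

```text
(no output)
```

View pics/s1.png

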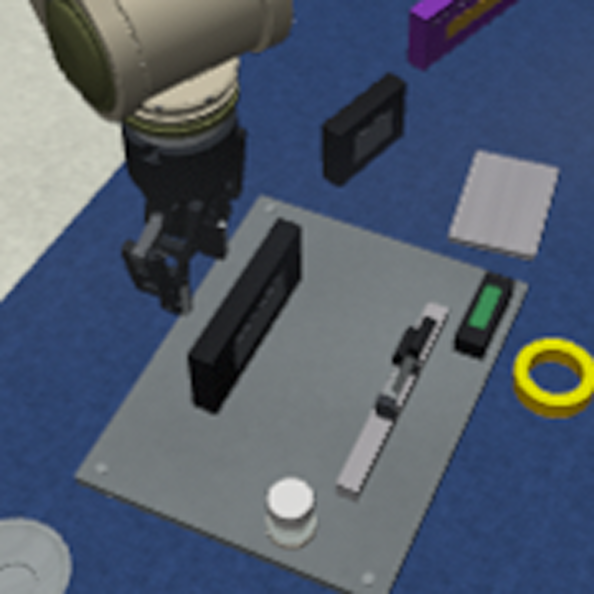

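The gripper stands behind the pack (right fingertip near crop (180,305)), with its tips at about the height of the pack's top edge. Next I push it over slowly.

Request:
servo_tool(
  steps=[
    {"tx": 0.7, "ty": 0.05, "tz": 0, "yaw": 0, "claw": 5},
    {"tx": 0.7, "ty": 0.05, "tz": 0, "yaw": 0, "claw": 5},
    {"tx": 0.3, "ty": 0.02, "tz": 0, "yaw": 0, "claw": 5},
    {"tx": 0.3, "ty": 0.02, "tz": 0, "yaw": 0, "claw": 5},
    {"tx": 0.3, "ty": 0.02, "tz": 0, "yaw": 0, "claw": 5},
    {"tx": 0.3, "ty": 0.02, "tz": 0, "yaw": 0, "claw": 5},
    {"tx": 0.3, "ty": 0.02, "tz": 0, "yaw": 0, "claw": 5},
  ],
)

```text
time_s: 3.75
position: [0.4828, -0.0805, 0.0784]
tool_rot: [[0.998, 0.068, 0.0], [0.068, -0.998, -0.0], [0.0, 0.0, -1.0]]
ft_force: [0.2, 0.2, 0.2]
grip_width: 0.05
gripper_force: 0.1
```

```bash
cat >> h.py <<'E'
a=np.radians(3.944); c0=np.array([.5495,-.0836]); R2=np.array([[np.cos(a),-np.sin(a)],[np.sin(a),np.cos(a)]])
def loc(W): return np.concatenate([(W[...,:2]-c0)@R2*1000,W[...,2:]*1000],-1)
E
python3 - <<'E'
from h import *
o=env.observe(); print(loc(o["position"]),o["ft_force"])
im,d,m=cam("scene")
cv2.imwrite("pics/s2.png",cv2.resize(im[140:320,220:400],None,fx=3.3,fy=3.3,interpolation=cv2.INTER_CUBIC)[...,::-1])
E
```

```text
[-66.36329572   7.70542702  78.37290853] [0.19366707 0.18714504 0.24365824]
```

View pics/s2.png

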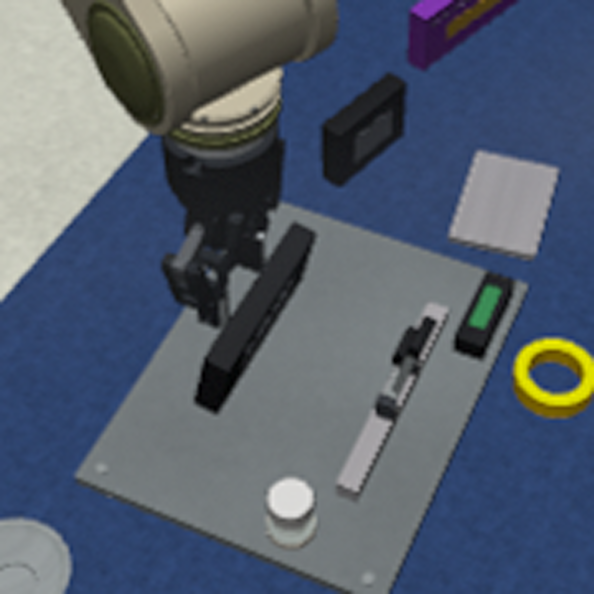

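The pack is tilting about its foot, which stays at crop (205,405), without sliding. I keep going until it falls.

Request:
servo_tool(
  steps=[
    {"tx": 0.3, "ty": 0.02, "tz": 0, "yaw": 0, "claw": 5},
    {"tx": 0.3, "ty": 0.02, "tz": 0, "yaw": 0, "claw": 5},
    {"tx": 0.3, "ty": 0.02, "tz": 0, "yaw": 0, "claw": 5},
    {"tx": 0.3, "ty": 0.02, "tz": 0, "yaw": 0, "claw": 5},
    {"tx": 0.3, "ty": 0.02, "tz": 0, "yaw": 0, "claw": 5},
    {"tx": 0, "ty": 0, "tz": 0, "yaw": 0, "claw": 5},
    {"tx": 0, "ty": 0, "tz": 0, "yaw": 0, "claw": 5},
    {"tx": 0, "ty": 0, "tz": 0, "yaw": 0, "claw": 5},
    {"tx": 0, "ty": 0, "tz": 0, "yaw": 0, "claw": 5},
  ],
)

```text
time_s: 4.7
position: [0.4975, -0.0795, 0.0783]
tool_rot: [[0.998, 0.068, -0.0], [0.068, -0.998, 0.0], [-0.0, -0.0, -1.0]]
ft_force: [0.2, -0.2, 0.6]
grip_width: 0.0499
gripper_force: 0.0
```

Run:
```python
from h import *
o=env.observe(); print(loc(o["position"]),o["ft_force"])
im,d,m=cam("scene"); L=loc(world(d,m)); np.savez("s3.npz",im=im,L=L)
cv2.imwrite("pics/s3.png",cv2.resize(im[140:320,220:400],None,fx=3.3,fy=3.3,interpolation=cv2.INTER_CUBIC)[...,::-1])
s=(abs(L[...,0])<60)&(abs(L[...,1])<95)&(L[...,2]>26)&(L[...,2]<37)&(im.max(-1)<110); s[:, :0]=0
q=L[s&(L[...,0]<54)].astype(np.float32); print(len(q),np.percentile(q,[1,50,99],axis=0).round(1).tolist(),cv2.minAreaRect(q[:,:2]))
```

```text
[-51.63861734   7.6703963   78.32259116] [ 0.16897123 -0.23924919  0.58181152]Traceback (most recent call last):
  File "<stdin>", line 6, in <module>
cv2.error: OpenCV(4.12.0) /io/opencv/modules/imgproc/src/convhull.cpp:143: error: (-215:Assertion failed) total >= 0 && (depth == CV_32F || depth == CV_32S) in function 'convexHull'
```

View pics/s3.png

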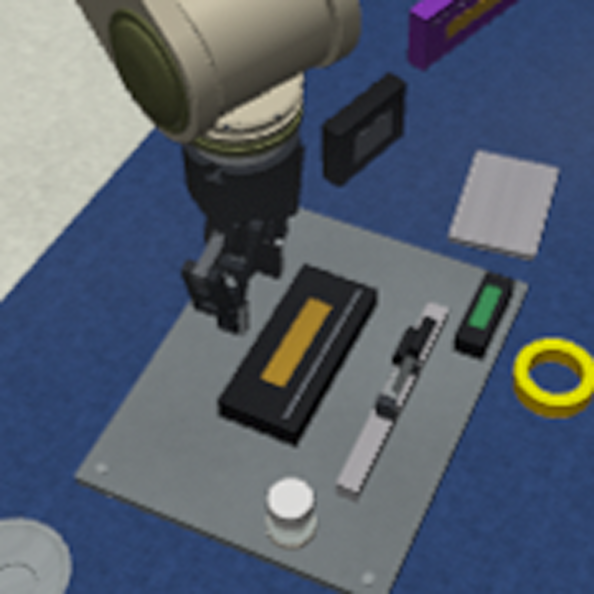

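The pack lies flat with its brass strip up (crop corners about (220,405), (307,268), (377,293) and (297,440)). I back off, lower behind it, then push.

Request:
servo_tool(
  steps=[
    {"tx": -1.1, "ty": -0.08, "tz": 0, "yaw": 0, "claw": 5},
    {"tx": -1.1, "ty": -0.08, "tz": 0, "yaw": 0, "claw": 5},
    {"tx": 0, "ty": 0, "tz": -1.2, "yaw": 0, "claw": 5},
    {"tx": 0, "ty": 0, "tz": -1.2, "yaw": 0, "claw": 5},
    {"tx": 0, "ty": 0, "tz": -1.0, "yaw": 0, "claw": 5},
    {"tx": 0, "ty": 0, "tz": -0.2, "yaw": 0, "claw": 5},
    {"tx": 0, "ty": 0, "tz": -0.1, "yaw": 0, "claw": 5},
    {"tx": 0, "ty": 0, "tz": -0.1, "yaw": 0, "claw": 5},
    {"tx": 0, "ty": 0, "tz": -0.1, "yaw": 0, "claw": 5},
    {"tx": 0, "ty": 0, "tz": 0, "yaw": 0, "claw": 5},
  ],
)

```text
time_s: 5.75
position: [0.4756, -0.0811, 0.0395]
tool_rot: [[0.998, 0.068, 0.0], [0.068, -0.998, -0.0], [0.0, 0.0, -1.0]]
ft_force: [0.2, -0.4, 0.7]
grip_width: 0.0502
gripper_force: 0.0
```

Run:
```python
from h import *
o=env.observe(); print(loc(o["position"]),o["ft_force"])
im,d,m=cam("scene"); L=loc(world(d,m))
s=(L[...,0]>-60)&(L[...,0]<52)&(abs(L[...,1])<95)&(L[...,2]>26)&(L[...,2]<40)
q=L[s].astype(np.float32); print(len(q),np.percentile(q,[1,50,99],axis=0).round(1).tolist(),cv2.minAreaRect(np.ascontiguousarray(q[:,:2])))
g=(L[...,0]>-100)&(L[...,0]<-55)&(abs(L[...,1])<60)&(L[...,2]>15)&(L[...,2]<60)
print("finger z low, x front",np.percentile(L[g][:,2],[1,5]),np.percentile(L[g][:,0],[95,99]), np.percentile(L[g][:,1],[1,99]))
```

```text
[-73.51130691   7.54773647  39.47364846] [ 0.18971668 -0.38191248  0.6556526 ]
1285 [[-43.3, -63.2, 26.9], [-11.5, 0.6, 31.8], [18.6, 75.0, 35.5]] ((-12.428424835205078, 6.447059631347656), (142.74417114257812, 63.23863983154297), 88.89427947998047)
finger z low, x front [15.65236423 25.17680443] [-61.16158213 -59.96054525] [-34.45895751  38.41627886]
```

Request:
servo_tool(
  steps=[
    {"tx": 0.5, "ty": 0.03, "tz": -0.1, "yaw": 0, "claw": 5},
    {"tx": 0.5, "ty": 0.04, "tz": -0.1, "yaw": 0, "claw": 5},
    {"tx": 0.4, "ty": 0.03, "tz": 0, "yaw": 0, "claw": 5},
    {"tx": 0.3, "ty": 0.02, "tz": 0, "yaw": 0, "claw": 5},
    {"tx": 0.3, "ty": 0.02, "tz": 0, "yaw": 0, "claw": 5},
    {"tx": 0.3, "ty": 0.02, "tz": 0, "yaw": 0, "claw": 5},
    {"tx": 0.3, "ty": 0.02, "tz": 0, "yaw": 0, "claw": 5},
    {"tx": 0.3, "ty": 0.02, "tz": 0, "yaw": 0, "claw": 5},
    {"tx": 0.3, "ty": 0.02, "tz": 0, "yaw": 0, "claw": 5},
    {"tx": 0.3, "ty": 0.02, "tz": 0, "yaw": 0, "claw": 5},
    {"tx": 0.3, "ty": 0.02, "tz": 0, "yaw": 0, "claw": 5},
    {"tx": 0.3, "ty": 0.02, "tz": 0, "yaw": 0, "claw": 5},
    {"tx": 0.3, "ty": 0.02, "tz": 0, "yaw": 0, "claw": 5},
    {"tx": 0.2, "ty": 0.01, "tz": 0, "yaw": 0, "claw": 5},
    {"tx": 0, "ty": 0, "tz": 0, "yaw": 0, "claw": 5},
  ],
)

```text
time_s: 7.3
position: [0.522, -0.0781, 0.0374]
tool_rot: [[0.998, 0.068, 0.001], [0.068, -0.998, -0.0], [0.001, 0.0, -1.0]]
ft_force: [-0.1, -0.4, 0.5]
grip_width: 0.0502
gripper_force: 0.0
```

```bash
cat > chk.py <<'E'
from h import *
o=env.observe(); print(loc(o["position"]),o["ft_force"])
im,d,m=cam("scene"); L=loc(world(d,m))
s=(L[...,0]>-60)&(L[...,0]<62)&(abs(L[...,1])<95)&(L[...,2]>28)&(L[...,2]<40)&(im.max(-1)<95)
q=L[s].astype(np.float32); print(len(q),np.percentile(q,[1,50,99],axis=0).round(1).tolist(),cv2.minAreaRect(np.ascontiguousarray(q[:,:2])))
E
python3 chk.py
```

```text
[-27.09416173   7.42557633  37.38342781] [-0.08777729 -0.35612188  0.49892808]
1069 [[-26.2, -63.0, 28.4], [19.9, -1.6, 31.9], [47.4, 75.1, 37.5]] ((15.075881958007812, 6.738372802734375), (142.1974334716797, 93.4505386352539), 89.1041259765625)
```

Request:
servo_tool(
  steps=[
    {"tx": 0.15, "ty": 0.01, "tz": 0, "yaw": 0, "claw": 5},
    {"tx": 0.15, "ty": 0.01, "tz": 0, "yaw": 0, "claw": 5},
    {"tx": 0.15, "ty": 0.01, "tz": 0, "yaw": 0, "claw": 5},
    {"tx": 0.15, "ty": 0.01, "tz": 0, "yaw": 0, "claw": 5},
    {"tx": 0.1, "ty": 0.01, "tz": 0, "yaw": 0, "claw": 5},
    {"tx": 0.1, "ty": 0.01, "tz": 0, "yaw": 0, "claw": 5},
  ],
)

```text
time_s: 7.95
position: [0.5296, -0.0774, 0.0374]
tool_rot: [[0.998, 0.068, -0.0], [0.068, -0.998, -0.0], [-0.0, 0.0, -1.0]]
ft_force: [-2.6, 0.2, 0.5]
grip_width: 0.0502
gripper_force: 1.2
```

```bash
python3 chk.py
```

```text
[-19.4199794    7.53985899  37.35287524] [-2.61547891  0.20116876  0.49882705]
1058 [[-18.6, -62.8, 28.4], [26.7, -2.8, 31.8], [55.0, 75.0, 36.7]] ((17.889009475708008, -4.668731689453125), (85.98190307617188, 166.2899169921875), 0.1282133013010025)
```

Request:
servo_tool(
  steps=[
    {"tx": 0.1, "ty": 0.01, "tz": 0, "yaw": 0, "claw": 5},
    {"tx": 0.1, "ty": 0.01, "tz": 0, "yaw": 0, "claw": 5},
    {"tx": 0.05, "ty": 0, "tz": 0, "yaw": 0, "claw": 5},
  ],
)

```text
time_s: 8.3
position: [0.5314, -0.0772, 0.0373]
tool_rot: [[0.998, 0.068, -0.002], [0.068, -0.998, 0.0], [-0.002, -0.0, -1.0]]
ft_force: [-7.1, -1.5, 4.7]
grip_width: 0.0501
gripper_force: 3.6
```

Request:
servo_tool(
  steps=[
    {"tx": 0.05, "ty": 0, "tz": 0, "yaw": 0, "claw": 5},
    {"tx": 0.05, "ty": 0, "tz": 0, "yaw": 0, "claw": 5},
  ],
)

```text
time_s: 8.5
position: [0.5315, -0.0772, 0.0372]
tool_rot: [[0.998, 0.068, -0.004], [0.068, -0.998, 0.0], [-0.004, -0.001, -1.0]]
ft_force: [-12.1, -2.3, 8.2]
grip_width: 0.0502
gripper_force: 5.9
```

The pack is blocked at the fence: the TCP stopped and the force rose. I back off, rise, close the claw and go over behind the contact arm.

Request:
servo_tool(
  steps=[
    {"tx": -0.6, "ty": -0.04, "tz": 0, "yaw": 0, "claw": 5},
    {"tx": -0.7, "ty": -0.05, "tz": 0, "yaw": 0, "claw": 5},
    {"tx": 0, "ty": 0, "tz": 2.5, "yaw": 0, "claw": 5},
    {"tx": 0, "ty": 0, "tz": 2.5, "yaw": 0, "claw": 0},
    {"tx": 0, "ty": 0, "tz": 2.5, "yaw": 0, "claw": 0},
    {"tx": 0, "ty": 0, "tz": 2.5, "yaw": 0, "claw": 0},
    {"tx": 0, "ty": 0, "tz": 2.5, "yaw": 0, "claw": 0},
    {"tx": 0, "ty": 0, "tz": 1.0, "yaw": 0, "claw": 0},
    {"tx": 0, "ty": 0, "tz": 0, "yaw": 0, "claw": 0},
  ],
)

```text
time_s: 9.4
position: [0.5204, -0.0782, 0.1731]
tool_rot: [[0.998, 0.068, 0.003], [0.068, -0.998, -0.001], [0.003, 0.001, -1.0]]
ft_force: [-0.4, -0.3, -0.3]
grip_width: 0.0
gripper_force: 0.0
```

Run:
```python
from h import *
o=env.observe(); print(loc(o["position"]),o["grip_width"])
im,d,m=cam("scene"); L=loc(world(d,m))
cv2.imwrite("pics/s4.png",cv2.resize(im[170:310,230:390],None,fx=4,fy=4,interpolation=cv2.INTER_CUBIC)[...,::-1])
s=(L[...,0]>-60)&(L[...,0]<57)&(abs(L[...,1])<95)&(L[...,2]>27)&(L[...,2]<37)&(im.max(-1)<120)
s[:, :0]=0
for lo in range(-60,80,20):
    k=s&(L[...,1]>lo)&(L[...,1]<lo+20)
    if k.sum(): print(lo,k.sum(),np.percentile(L[k][:,0],[2,98]).round(1))
q=L[s]; print(np.percentile(q[:,1],[1,99]))
s=(L[...,0]>50)&(L[...,0]<110)&(abs(L[...,1])<25)&(L[...,2]>60)&(L[...,2]<125)
q=L[s]; print("arm",np.percentile(q,[2,50,98],axis=0).round(1).tolist())
```

```text
[-28.67604272   7.3525994  173.12356314] 2.553710666572137e-05
-60 194 [-4.  55.7]
-40 163 [-4.  55.3]
-20 131 [-4. 56.]
0 126 [-4.  56.2]
20 109 [-3.9 51. ]
40 142 [-4.1 51.6]
60 134 [-3.1 56. ]
[-62.66302855  75.00641721]
arm [[67.2, -16.1, 63.3], [77.8, -9.0, 91.5], [86.8, 11.7, 106.7]]
```

View pics/s4.png

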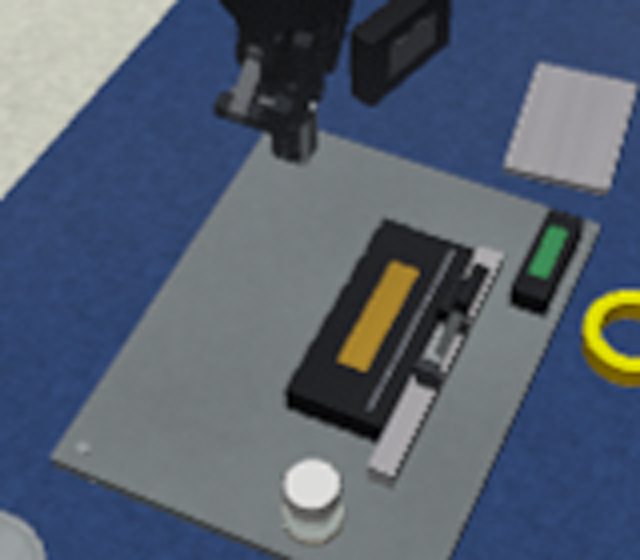

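The pack is flush along the whole fence (crop line (375,430)–(470,245)) with its strip up, and the arm leans back. Next I go behind the arm.

Request:
servo_tool(
  steps=[
    {"tx": 2.0, "ty": 0.03, "tz": 0, "yaw": 0, "claw": 0},
    {"tx": 2.0, "ty": 0.03, "tz": 0, "yaw": 0, "claw": 0},
    {"tx": 2.0, "ty": 0.03, "tz": 0, "yaw": 0, "claw": 0},
    {"tx": 2.0, "ty": 0.03, "tz": 0, "yaw": 0, "claw": 0},
    {"tx": 2.0, "ty": 0.03, "tz": 0, "yaw": 0, "claw": 0},
    {"tx": 2.0, "ty": 0.03, "tz": 0, "yaw": 0, "claw": 0},
    {"tx": 1.8, "ty": 0.02, "tz": 0, "yaw": 0, "claw": 0},
    {"tx": 0, "ty": 0, "tz": 0, "yaw": 0, "claw": 0},
    {"tx": 0, "ty": 0, "tz": -1.9, "yaw": 0, "claw": 0},
    {"tx": 0, "ty": 0, "tz": -1.9, "yaw": 0, "claw": 0},
    {"tx": 0, "ty": 0, "tz": -1.9, "yaw": 0, "claw": 0},
    {"tx": 0, "ty": 0, "tz": -1.9, "yaw": 0, "claw": 0},
    {"tx": 0, "ty": 0, "tz": 0, "yaw": 0, "claw": 0},
  ],
)

```text
time_s: 10.75
position: [0.6558, -0.0757, 0.0927]
tool_rot: [[0.998, 0.068, -0.007], [0.068, -0.998, 0.002], [-0.007, -0.003, -1.0]]
ft_force: [-0.1, -0.2, 0.4]
grip_width: 0.0003
gripper_force: 0.0
```

```bash
python3 chk.py
```

```text
[106.57012197   0.56565947  92.69047215] [-0.14417745 -0.20076474  0.36018933]
1008 [[-4.9, -62.7, 28.5], [29.8, -2.4, 31.8], [55.9, 75.7, 35.5]] ((27.76177215576172, 6.511940002441406), (142.79141235351562, 67.02608489990234), 89.45967102050781)
```

Now I push toward the robot, slowly, from x = 107 to about 57.

Request:
servo_tool(
  steps=[
    {"tx": -0.5, "ty": -0.03, "tz": 0, "yaw": 0, "claw": 0},
    {"tx": -0.5, "ty": -0.04, "tz": 0, "yaw": 0, "claw": 0},
    {"tx": -0.4, "ty": -0.03, "tz": 0, "yaw": 0, "claw": 0},
    {"tx": -0.4, "ty": -0.03, "tz": 0, "yaw": 0, "claw": 0},
    {"tx": -0.4, "ty": -0.03, "tz": 0, "yaw": 0, "claw": 0},
    {"tx": -0.4, "ty": -0.03, "tz": 0, "yaw": 0, "claw": 0},
    {"tx": -0.4, "ty": -0.03, "tz": 0, "yaw": 0, "claw": 0},
    {"tx": -0.4, "ty": -0.03, "tz": 0, "yaw": 0, "claw": 0},
    {"tx": -0.4, "ty": -0.03, "tz": 0, "yaw": 0, "claw": 0},
    {"tx": -0.4, "ty": -0.03, "tz": 0, "yaw": 0, "claw": 0},
    {"tx": -0.4, "ty": -0.03, "tz": 0, "yaw": 0, "claw": 0},
    {"tx": -0.4, "ty": -0.02, "tz": 0, "yaw": 0, "claw": 0},
  ],
)

```text
time_s: 12.0
position: [0.6077, -0.0797, 0.0963]
tool_rot: [[0.998, 0.068, -0.0], [0.068, -0.998, -0.0], [-0.0, 0.0, -1.0]]
ft_force: [0.1, 0.5, 0.4]
grip_width: 0.0
gripper_force: 0.1
```

```bash
cat > arm.py <<'E'
from h import *
o=env.observe(); print(loc(o["position"]),o["ft_force"])
im,d,m=cam("scene"); cv2.imwrite("pics/s5.png",cv2.resize(im[150:310,220:400],None,fx=3.7,fy=3.7,interpolation=cv2.INTER_CUBIC)[...,::-1])
E
python3 arm.py
```

```text
[58.3515679  -0.15626626 96.32656441] [0.06294407 0.45029595 0.40994106]
```

View pics/s5.png

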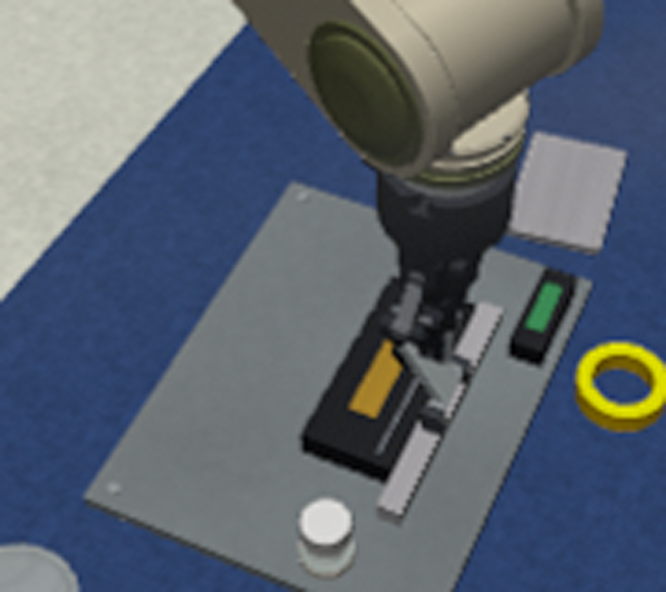

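The arm leans toward the robot at roughly 1 rad (crop (405,345)–(450,400)). I push a little farther.

Request:
servo_tool(
  steps=[
    {"tx": -0.3, "ty": -0.02, "tz": 0, "yaw": 0, "claw": 0},
    {"tx": -0.3, "ty": -0.02, "tz": 0, "yaw": 0, "claw": 0},
    {"tx": -0.3, "ty": -0.02, "tz": 0, "yaw": 0, "claw": 0},
    {"tx": -0.3, "ty": -0.02, "tz": 0, "yaw": 0, "claw": 0},
    {"tx": -0.3, "ty": -0.02, "tz": 0, "yaw": 0, "claw": 0},
    {"tx": -0.3, "ty": -0.02, "tz": 0, "yaw": 0, "claw": 0},
    {"tx": 0, "ty": 0, "tz": 0, "yaw": 0, "claw": 0},
    {"tx": 0, "ty": 0, "tz": 0, "yaw": 0, "claw": 0},
    {"tx": 0, "ty": 0, "tz": 0, "yaw": 0, "claw": 0},
    {"tx": 0, "ty": 0, "tz": 0, "yaw": 0, "claw": 0},
    {"tx": 0, "ty": 0, "tz": 2.5, "yaw": 0, "claw": 0},
    {"tx": 0, "ty": 0, "tz": 2.5, "yaw": 0, "claw": 0},
    {"tx": -1.5, "ty": 0, "tz": 2.5, "yaw": 0, "claw": 0},
    {"tx": -2.5, "ty": 0, "tz": 2.5, "yaw": 0, "claw": 0},
    {"tx": -2.5, "ty": 0, "tz": 2.5, "yaw": 0, "claw": 0},
    {"tx": -2.5, "ty": 0, "tz": 0, "yaw": 0, "claw": 0},
    {"tx": -2.5, "ty": 0, "tz": 0, "yaw": 0, "claw": 0},
    {"tx": 0, "ty": 0, "tz": 0, "yaw": 0, "claw": 0},
  ],
)

```text
time_s: 13.85
position: [0.473, -0.0805, 0.2218]
tool_rot: [[0.998, 0.067, -0.0], [0.067, -0.998, 0.0], [-0.0, -0.0, -1.0]]
ft_force: [-0.8, -0.1, -0.3]
grip_width: -0.0003
gripper_force: 0.0
```

```bash
sed -i s/s5.png/s6.png/ arm.py
cat >> arm.py <<'E'
L=loc(world(d,m)); s=(L[...,0]>-10)&(L[...,0]<65)&(abs(L[...,1])<18)&(L[...,2]>36)&(L[...,2]<110)
q=L[s]; print("arm",len(q),np.percentile(q,[2,25,50,75,98],axis=0).round(1).tolist())
E
python3 arm.py; python3 chk.py
```

```text
[-76.06951334   8.30318014 221.78427916] [-0.81576789 -0.14157633 -0.34942805]
arm 310 [[2.6, -15.6, 39.7], [16.6, -11.1, 45.1], [32.9, -3.3, 46.3], [49.5, 4.7, 47.8], [64.2, 12.5, 50.8]]
[-74.60420885   7.86493148 221.79989225] [ 1.49931752 -0.05096768 -0.05940974]
835 [[-4.7, -63.0, 28.6], [27.5, -16.1, 31.9], [55.9, 76.1, 36.3]] ((27.653060913085938, 7.229988098144531), (66.51338958740234, 142.53860473632812), 0.6768787503242493)
```

View pics/s6.png

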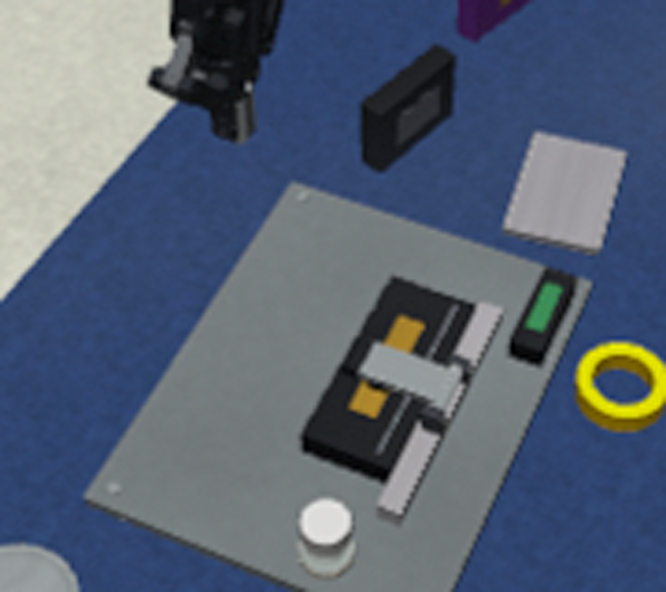

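The contact arm is level on the brass strip (crop (365,360)–(465,385)), the pack is flush, and the bystanders haven't moved. The gripper is clear of everything.

```bash
python3 -c "
from rig import env
print(env.close_job())"
```

```text
the job is handed in; nothing more can be done
None
```

The job is handed in: the pack lies flat with its brass strip up, flush against the fence, the contact arm rests on the strip, and the robot touches nothing.

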